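# Lock the print plate with the T-key

### The job

Take the blue T-handled key from its grey stand and use its blade to turn both captive clamp screws of the plate jig clockwise as far as they go, so that both orange claws lie over the black print plate. Touch the jig and its screws with the key only, never with the gripper; then stand the key upright back in its stand, let go, and leave the other things on the bench alone.

Things in the scene. Friction and masses are not known exactly. Their poses are not given: they have to be found in the camera images.
- key: T-handled slot key, 130 mm long, 0.11 to 0.22 kg, starts upright in the stand. Origin at the middle of the blade's lower edge, z up the shaft. Steel blade: 26 mm along the key's x, 5 mm thick along y (3 mm in its lowest 3 mm), z 0 to 16 mm; the same after a half turn. Round 14 mm shaft above it. Black round guard disc, 46 mm across, from z 50 to 56 mm.
- key_handle (a point): centre of the key's blue T-handle bar, on the shaft's axis 118 mm above the blade's edge, axes as the key's. Bar: 80 mm along x (parallel to the blade), 18 mm wide along y, 24 mm high. Pinch it across its 18 mm at the middle, from above, firmly (30 N or more).
- stand: fixed grey square block, 70 x 70 mm, 60 mm high, with a square pocket 34 x 34 mm, over 50 mm deep, in its top. Origin under its centre on the bench, z up. The key hangs in it by its guard disc, which rests on the block's top: the key's origin is then 10 mm above the stand's origin and within about 4 mm of its axis. Any key yaw fits.
- jig: fixed aluminium block, 170 mm (its x) by 250 mm (its y), 30 mm high, origin under its centre on the bench. On it a black print plate 140 x 130 mm, 6 mm thick, with a cream print up to 90 mm above the bench in the middle. A clamp screw stands at each end: left at y = +95 mm, right at y = -95 mm, x = 0. Each has an orange claw, 20 mm wide, its end 54 mm from the axis, 38 to 45 mm above the bench.
- slot_left (a point): middle of the slot's floor in the left screw's head (the jig's +y end), 48 mm above the bench, on the screw's axis. Turns with the screw: x along the slot and the orange claw (to the claw's end), z up. Slot: 9 mm wide, 10 mm deep, open at both ends, across the whole 44 mm head, between two brass half-moons with tops 58 mm above the bench.
- slot_right (a point): the same for the right screw (the jig's -y end). In either slot the key's blade has up to about 0.2 rad of play before it drives the screw, so turn the key some 0.3 rad past the screw's wanted angle, or until the stop is felt.
- screw_left (a joint): angle of the left screw, rad: grows clockwise seen from above. Starts at 0.05 to 0.45 (at 0 the claw and slot point along the jig's +x); the stop is at 1.5, where the claw points to the plate's middle. Dry friction about 0.12 N m, stays where left, no axial travel.
- screw_right (a joint): angle of the right screw, rad, likewise: grows clockwise from above, starts at 0.05 to 0.45 (at 0 the claw points along the jig's -x), stop at 1.5 with the claw towards the plate's middle.
- heart: loose bystander: cream resin heart model on a clear 110 x 90 mm base, about 120 mm tall; leave it alone. Origin under its base. It stands left or right of the jig, with the key stand on the other hand.
- vessel: loose bystander: cream resin vessel model on a clear 110 x 90 mm base, about 85 mm tall, beyond the jig; leave it alone
- spray: loose bystander: white bottle with red cap, 52 mm wide, 170 mm tall; leave it alone
- solvent: loose bystander: black bottle, 56 mm wide, 150 mm tall; leave it alone
- cup: loose bystander: white plastic cup, 70 mm wide, 80 mm tall; leave it alone
- scraper: loose bystander: spatula lying flat between the robot and the jig; leave it alone

How it is judged:
By the outcome, as a careful person would: the job done as asked, in the order asked, and still so for the second after the job is handed in, with the robot touching nothing.
It also fails if it takes over 66 s, if anything falls off the work surface, if the arm or the gripper's body presses on something with over 40 N, if the wrist force passes 120 N, or if a joint passes its speed limit or range.

### The arm

A 7-joint arm with a two-finger parallel gripper is mounted at the origin on the work surface. World frame = base frame: x ahead of the robot, y to its left, z up, the work surface at z = 0. Lengths are in m, angles in rad, forces in N, time in s.
With the tool pointing down it reaches from about 0.4 to 0.85 m from the base axis. Payload 10.4 kg.
Tool frame: the origin (TCP) lies at the centre of the arm's flange, where the gripper is bolted on; the fingertips stand 182 mm ahead of it and the grasp point (between the pads) lies r.grasp_offset ahead of it (r.grasp_offset is the distance from the TCP to the grasp point, in m); z points along the fingers, y is the line along which they close (so a half turn about z gives the same grasp; the last joint's range is limited). The gripper opens to 87 mm and grips with 3 to 60 N. Pads are 19 mm wide; open, the fingers measure 117 mm over their backs; the gripper's body (75 mm by 190 mm) begins 51 mm behind the grasp point.
Start: joints at [1.116, 0.332, -0.065, 1.46, 0.022, 1.35, -0.088], TCP at [0.262, -0.568, 0.405] pointing down, gripper open.
Joint ranges: [-2.6, 2.6], [-0.5, 2.12], [-1.47, 1.34], [0.16, 2.42], [-1.27, 4.41], [0.06, 2.06], [-2.6, 2.6]. Speed limits (rad/s): [2.22, 2.22, 2.79, 2.79, 3.14, 3.14, 3.14].

### API

Orientations are given as a unit quaternion [x, y, z, w].
In Python, from bench import status, vision, job, spotter, r gives the robot as it stands. The module is installed in compiled form; this text tells all that it offers.
- The arm moves only by the tool play_rows, never from a script. Its argument "series" is a list of rows, each a list of 6 numbers: the shift along the tool's x, y, z each as a share of 150 mm, from -1 to 1, then the turn, a rotation vector about the tool's x, y, z each as a share of 30 degrees, from -1 to 1. In form: [[x, y, z, ax, ay, az], ...]. A call has 1 to 5 rows; each row is the pose to reach, as a shift and turn from the pose commanded when the call began, along the tool's axes at that moment; what a row does not reach only later rows make up. A row lasts 1/10 s, in which the tool goes at most 50 mm and 8.59 degrees, less where a joint would pass 70% of its speed; a pose out of reach is approached as far as the arm can. A call with a number of a shift or a turn outside -1 to 1 is refused whole. A call with a gripper value outside its range is refused whole. "fingers" is the opening, from -1 (shut) to 1 (fully open), set as the call begins (left out, the last holds). The fingers move at their own pace and stop on an object; "squeeze" is the grip in N (left out, the last holds). Time passes only in rows, so rows that repeat a pose let the fingers close. It gives the time, the measured TCP pose, the force, the opening and the grip force at its end, in the units of the state.
- status.read_state(): the state, without advancing time (a new reading comes with each control period).
- vision.camera(name): name is "scene" or "top" or "wrist"; returns the picture (420x560x3 uint8, blue, green, red); there is no depth.
- vision.calibration(name): a dict with "fx", "fy", "cx", "cy" (pixels), "rvec" (rotation vector, rad) and "tvec" (3), from world to camera coordinates, as OpenCV has them; the wrist camera has in their place "T_tool_cam" (4x4, takes a point from camera to tool coordinates, whose origin is the TCP and whose axes are the flange's). Camera axes: x right, y down, z forward; pixel columns grow to the right and rows downward; lengths in m; the calibration is good to about 2 mm. A picture is of the moment at which its call begins: read the wrist's pose just before it. calibration takes no time and is no camera call.
- job.close_job(): hands the job in; it is judged then, once.
Trained networks look in the newest picture that a camera, given by its name, has taken for a name from the list of things; names that differ only in an ending like _2 or _b are one class to them, and where a whole thing is asked for, a point or a joint stands for the part that bears it (a point fixed in the world has none). Each returns a list of dicts, best first, with "conf" (0 to 1); they miss things now and then, are a little off and sometimes report something else, mostly with a low value. They report only what shows in the picture. A call takes as long as a camera call.
- spotter.boxes_of(camera, name): "point" ([x, y, z] in m, in world coordinates, good to about 4 mm: the middle of the surface that is visible of it).
- spotter.regions_of(camera, name): "pixels" (420x560 bool, what is visible of it).
The state is a dict: "time": time; "joint_positions": joint angles; "joint_vel": joint speeds; "joint_torque": joint torques, N m; "ee_pos": TCP position; "eef_rot": TCP orientation; "ft_force": force on the tool from outside, world axes, zero at the start; "torque": the same for the moment, N m; "width": finger opening in m; "grip_force": force on a finger pad.
Only numpy, scipy, OpenCV 4.12 (cv2) and the standard library are available. Lean on these libraries where they do the work, as an engineer would, in place of code of your own. Each camera call takes 0.05 s, during which the arm holds its last target. There are 200 camera calls.

## Working session

There is one attempt and no reset: what is moved stays moved. The work goes in short steps, Python scripts to look and compute and a tool call to move; the robot and the scene stay as the last step left them, time stands still between calls to the robot, and variables do not carry over. Pictures are saved under pics/ and viewed, at most 10 in all, crops included, and the job is handed in when it is done.

Besides the shell and the picture viewer there is one more tool, called as name([rows], argument=value, ...), one row to a line, values as JSON. play_rows: Moves the arm, as the interface text tells. Shift numbers are shares of 150 mm and turn numbers shares of 30 degrees, none past 1 either way. Its arguments: {"type":"object","properties":{"series":{"type":"array","items":{"type":"array","items":{"type":"number"}}},"fingers":{"type":"number"},"squeeze":{"type":"number"}},"required":["series"]}

```bash
mkdir -p pics; cat > h.py <<'E'
import numpy as np, cv2
from scipy.spatial.transform import Rotation as R
from bench import status, vision, job, spotter, r
def st(): return status.read_state()
def save(cam,name):
    im=np.array(vision.camera(cam)); cv2.imwrite('pics/'+name,im); return im
def pix2w(cam,u,v,z,s=None):
    c=vision.calibration(cam); d=np.array([(u-c['cx'])/c['fx'],(v-c['cy'])/c['fy'],1.])
    if 'rvec' in c:
        M=R.from_rotvec(np.ravel(c['rvec'])).as_matrix(); o=-M.T@np.ravel(c['tvec']); d=M.T@d
    else:
        T=np.array(c['T_tool_cam']); Q=R.from_quat(s['eef_rot']).as_matrix()
        o=Q@T[:3,3]+s['ee_pos']; d=Q@T[:3,:3]@d
    return o+d*(z-o[2])/d[2]
E
python3 - <<'E'
from h import *
print(st(), r.grasp_offset)
a=save('scene','s0.png'); b=save('top','t0.png')
for n in ['key','key_handle','stand','jig','slot_left','slot_right','screw_left','screw_right','heart','vessel','spray','solvent','cup','scraper']:
    print(n,[(np.round(d['point'],3).tolist(),round(d['conf'],2)) for d in spotter.boxes_of('top',n)[:2]])
print(vision.calibration('top'))
print(vision.calibration('wrist'))
E
```

```text
{'time': 0.0, 'joint_positions': array([ 1.11637967,  0.33288594, -0.06469547,  1.46094905,  0.02163379,
        1.34990796, -0.08849896]), 'joint_vel': array([ 0.00149409, -0.00091951,  0.00101362,  0.0002721 , -0.00046259,
        0.00145771, -0.00035239]), 'joint_torque': array([-9.48494267e-05, -6.23249316e+01,  2.43053329e-02, -3.89891768e+01,
       -6.13532471e-02,  3.97602143e-02,  1.56516517e-04]), 'ee_pos': array([ 0.26151949, -0.56751223,  0.40394128]), 'eef_rot': array([ 9.76779230e-01,  2.14247072e-01, -2.05296805e-04, -6.97329248e-04]), 'ft_force': array([ 0.04200934, -0.74825295,  0.05265609]), 'torque': array([0.00696642, 0.00135665, 0.0499486 ]), 'grip_force': 0.0, 'width': 0.08726201121956519} 0.1635
key [([0.472, -0.28, 0.139], 0.87)]
key_handle [([0.473, -0.282, 0.138], 0.9)]
stand [([0.468, -0.263, 0.06], 0.55)]
jig [([0.55, 0.005, 0.035], 0.74)]
slot_left [([0.575, 0.095, 0.055], 0.8)]
slot_right [([0.544, -0.079, 0.055], 0.66)]
screw_left []
screw_right [([0.542, -0.081, 0.057], 0.71)]
heart [([0.55, 0.307, 0.065], 0.94)]
vessel [([0.699, -0.254, 0.005], 0.72)]
[... 185 characters left out ...]
([0.364, 0.062, 0.002], 0.57)]
{'fx': 493.1129523833132, 'fy': 493.1129523833132, 'cx': 284.94704359053935, 'cy': 207.67389246374626, 'rvec': array([ 2.2264773 , -1.96138531,  0.22995638]), 'tvec': array([0.02256709, 0.6086197 , 1.19845262])}
{'fx': 322.6587753884933, 'fy': 322.6587753884933, 'cx': 273.9517746009755, 'cy': 205.48736497610136, 'T_tool_cam': array([[ 2.21017024e-04, -9.57617420e-01, -2.88043102e-01,
         7.93530401e-02],
       [ 9.99999863e-01,  7.51844652e-05,  5.17349796e-04,
        -3.44317231e-04],
       [-4.73766810e-04, -2.88043177e-01,  9.57617306e-01,
         1.96542737e-02],
       [ 0.00000000e+00,  0.00000000e+00,  0.00000000e+00,
         1.00000000e+00]])}
```

View pics/t0.png

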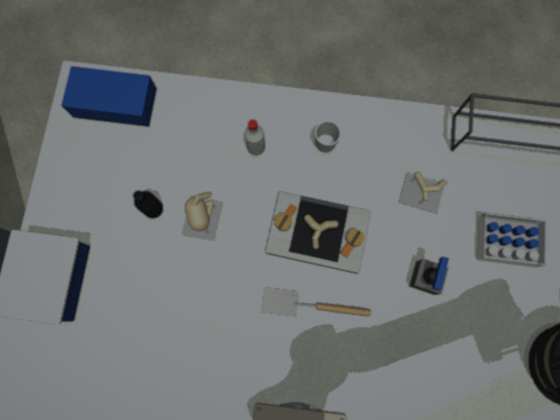

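```bash
python3 - <<'E'
from h import *
im=save('top','t1.png')
from cv2 import minAreaRect,boxPoints
for n,z in [('key_handle',.140),('slot_left',.058),('slot_right',.058),('stand',.06),('jig',.03)]:
    for d in spotter.regions_of('top',n)[:1]:
        p=np.argwhere(d['pixels'])[:,::-1].astype(np.float32)
        w=np.array([pix2w('top',u,v,z)[:2] for u,v in p],np.float32)
        rc=minAreaRect(w*1000); print(n,round(d['conf'],2),len(p),p.min(0),p.max(0),np.round(rc[0],1),np.round(rc[1],1),round(rc[2],1),np.round(w.mean(0),4))
hsv=cv2.cvtColor(im,cv2.COLOR_BGR2HSV)
m=cv2.inRange(hsv,(5,150,120),(20,255,255)); n,l,s,c=cv2.connectedComponentsWithStats(m)
for i in range(1,n):
    if s[i][4]>25:
        p=np.argwhere(l==i)[:,::-1]; w=np.array([pix2w('top',u,v,.045)[:2]*1000 for u,v in p],np.float32); print('orange',s[i],minAreaRect(w),w.mean(0))
E
```

```text
key_handle 0.95 482 [423. 256.] [447. 289.] [ 477.3 -271.9] [46.4 81.9] 78.1 [ 0.4719 -0.2755]
slot_left 0.69 354 [274. 205.] [295. 231.] [576.9  93.1] [44.2 74.2] 52.7 [0.5744 0.0972]
slot_right 0.86 313 [342. 229.] [362. 255.] [536.8 -76.6] [41.3 72. ] 51.4 [ 0.5401 -0.0819]
stand 0.61 457 [409. 260.] [440. 294.] [ 471.9 -278. ] [79.4 75.9] 78.7 [ 0.4678 -0.2625]Traceback (most recent call last):
  File "<stdin>", line 7, in <module>
  File "h.py", line 8, in pix2w
    c=vision.calibration(cam); d=np.array([(u-c['cx'])/c['fx'],(v-c['cy'])/c['fy'],1.])
ValueError: time passes only in moves, steps and waits
```

```bash
cat >> h.py <<'E'
CAL={}
def pix2w(cam,uv,z,s=None):
    if cam not in CAL: CAL[cam]=vision.calibration(cam)
    c=CAL[cam]; uv=np.asarray(uv,float).reshape(-1,2)
    d=np.c_[(uv[:,0]-c['cx'])/c['fx'],(uv[:,1]-c['cy'])/c['fy'],np.ones(len(uv))]
    if 'rvec' in c:
        M=R.from_rotvec(np.ravel(c['rvec'])).as_matrix(); o=-M.T@np.ravel(c['tvec']); d=d@M
    else:
        T=np.array(c['T_tool_cam']); Q=R.from_quat(s['eef_rot']).as_matrix()
        o=Q@T[:3,3]+s['ee_pos']; d=d@(Q@T[:3,:3]).T
    return o+d*((z-o[2])/d[:,2])[:,None]
def yaw(q):
    m=R.from_quat(q).as_matrix(); return np.arctan2(m[1,0],m[0,0])
def plan(goal,gy,n,start=None):
    """n calls from start (default: measured) to TCP goal, yaw gy, level; prints row numbers"""
    s=st(); p=np.array(s['ee_pos']); q=R.from_quat(s['eef_rot'])
    if start is not None: p=np.array(start[0]); q=R.from_euler('z',start[1])*R.from_quat([1,0,0,0])
    y0=yaw(q.as_quat()); p0=p
    for i in range(1,n+1):
        pt=p0+(np.array(goal)-p0)*i/n; qt=R.from_euler('z',y0+(gy-y0)*i/n)*R.from_quat([1,0,0,0])
        d=q.inv().apply(pt-p)/.15; a=(q.inv()*qt).as_rotvec()/np.radians(30)
        print('call',i,np.round(np.r_[d,a],3).tolist()); p,q=pt,qt
def uwrap(y): return (y+np.pi)%(2*np.pi)-np.pi
E
python3 - <<'E'
from h import *
plan([.50,-.12,.404],2.6,5)
E
```

```text
call 1 [0.539, -0.409, 0.001, 0.0, 0.0, -0.828]
call 2 [0.661, -0.145, 0.001, 0.0, 0.0, -0.828]
call 3 [0.66, 0.146, 0.001, 0.0, 0.0, -0.828]
call 4 [0.538, 0.41, 0.001, 0.0, 0.0, -0.828]
call 5 [0.316, 0.598, 0.001, 0.0, 0.0, -0.828]
```

play_rows([
  [0.54,-0.41,0,0,0,-0.83],
  [0.54,-0.41,0,0,0,-0.83],
  [0.54,-0.41,0,0,0,-0.83],
  [0.54,-0.41,0,0,0,-0.83],
], fingers=1, squeeze=50)

```text
time: 1.5
ee_pos: [0.3103, -0.4768, 0.4052]
eef_rot: [0.907, 0.422, 0.0, 0.0]
ft_force: [-0.2, -0.6, 0.7]
width: 0.0867
grip_force: 0.0
```

play_rows([
  [0.66,-0.145,0,0,0,-0.83],
  [0.66,-0.145,0,0,0,-0.83],
  [0.66,-0.145,0,0,0,-0.83],
  [0.66,-0.145,0,0,0,-0.83],
])

```text
time: 1.9
ee_pos: [0.3569, -0.3885, 0.405]
eef_rot: [0.796, 0.605, -0.0, 0.0]
ft_force: [-0.1, -0.1, 0.3]
width: 0.0873
grip_force: 0.0
```

play_rows([
  [0.66,0.146,0,0,0,-0.83],
  [0.66,0.146,0,0,0,-0.83],
  [0.66,0.146,0,0,0,-0.83],
  [0.66,0.146,0,0,0,-0.83],
])

```text
time: 2.3
ee_pos: [0.4042, -0.2998, 0.4048]
eef_rot: [0.648, 0.761, -0.0, 0.0]
ft_force: [0.1, -1.2, -0.4]
width: 0.0871
grip_force: 0.0
```

play_rows([
  [0.54,0.41,0,0,0,-0.83],
  [0.54,0.41,0,0,0,-0.83],
  [0.54,0.41,0,0,0,-0.83],
  [0.54,0.41,0,0,0,-0.83],
])

```text
time: 2.7
ee_pos: [0.4516, -0.2104, 0.4047]
eef_rot: [0.47, 0.883, -0.0, -0.0]
ft_force: [-0.6, -0.9, 0.5]
width: 0.0872
grip_force: 0.0
```

play_rows([
  [0.316,0.6,0,0,0,-0.83],
  [0.316,0.6,0,0,0,-0.83],
  [0.316,0.6,0,0,0,-0.83],
  [0.316,0.6,0,0,0,-0.83],
  [0.316,0.6,0,0,0,-0.83],
])

```text
time: 3.2
ee_pos: [0.4988, -0.1221, 0.4044]
eef_rot: [0.272, 0.962, -0.0, -0.0]
ft_force: [-0.7, -0.8, -0.0]
width: 0.087
grip_force: 0.0
```

```bash
cat > look.py <<'E'
from h import *
import sys
def look(fn):
    s=st(); im=save('wrist',fn); print(s['time'],s['ee_pos'],yaw(s['eef_rot']),np.round(s['joint_positions'],2))
    hsv=cv2.cvtColor(im,cv2.COLOR_BGR2HSV)
    m=cv2.inRange(hsv,(5,150,120),(20,255,255)); n,l,t,c=cv2.connectedComponentsWithStats(m)
    for i in range(1,n):
        if t[i][4]>60:
            p=np.argwhere(l==i)[:,::-1]; w=(pix2w('wrist',p,.045,s)[:,:2]*1000).astype(np.float32); print('orange',t[i],cv2.minAreaRect(w))
    for nm,z in [('key_handle',.140),('slot_left',.058),('slot_right',.058),('stand',.06),('jig',.03)]:
        for d in spotter.regions_of('wrist',nm)[:1]:
            p=np.argwhere(d['pixels'])[:,::-1]
            w=(pix2w('wrist',p,z,s)[:,:2]*1000).astype(np.float32)
            print(nm,round(d['conf'],2),len(p),p.min(0),p.max(0),np.round(w.mean(0),1),[np.round(x,1) for x in cv2.minAreaRect(w)])
    return im,s
if __name__=='__main__': look(sys.argv[1])
E
python3 look.py w0.png
```

```text
3.2 [ 0.49884012 -0.12209778  0.40440095] 2.590560077469346 [ 0.71  0.13 -0.6   1.73  0.08  1.31  1.11]
orange [480 130  22  52 605] ((591.3513793945312, 88.83670806884766), (20.465578079223633, 52.67909622192383), 65.17823028564453)
orange [313 159  20  33 560] ((516.4215698242188, -71.89995574951172), (19.411523818969727, 33.794158935546875), 64.50787353515625)
orange [331 198  15  15 106] ((554.5477905273438, -73.886962890625), (15.346322059631348, 16.217300415039062), 62.0634765625)
orange [307 200  16  28 218] ((549.8135986328125, -100.85191345214844), (16.60284996032715, 31.67282485961914), 60.89275360107422)
key_handle 0.67 2048 [ 64 229] [154 281] [ 458.6 -248.5] [array([ 457.7, -253.9]), array([48.7, 67.3]), np.float64(2.1)]
slot_left 0.79 2492 [472 108] [524 181] [571.7  92.9] [array([577.8,  94.3]), array([50.3, 70.5]), np.float64(77.0)]
slot_right 0.74 1910 [305 159] [346 230] [537.  -83.5] [array([532.6, -82.2]), array([42.8, 77.9]), np.float64(68.1)]
stand 0.7 3408 [ 91 195] [187 282] [ 465.2 -266.9] [array([ 472.9, -273.3]), array([95.1, 76.5]), np.float64(80.7)]
jig 0.92 35219 [267  39] [529 272] [552.3  13.7] [array([559.4,  11.5]), array([260.7, 176.6]), np.float64(84.8)]
```

View pics/w0.png

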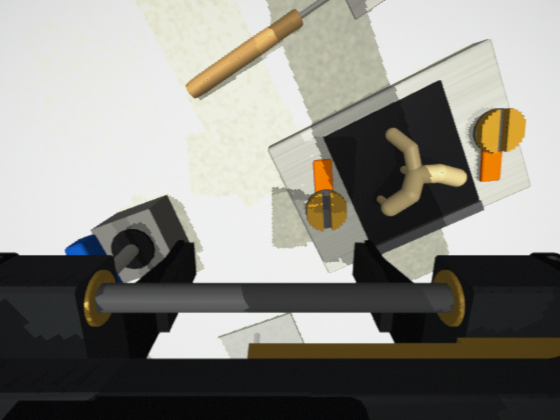

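```bash
python3 - <<'E'
from h import *
im=cv2.imread('pics/w0.png'); s=st(); hsv=cv2.cvtColor(im,cv2.COLOR_BGR2HSV)
m=cv2.inRange(hsv,(16,120,60),(30,255,255))
for nm,(x0,y0,x1,y1) in dict(L=(465,98,535,160),R=(298,183,355,240)).items():
    mm=np.zeros_like(m); mm[y0:y1,x0:x1]=m[y0:y1,x0:x1]
    p=np.argwhere(mm>0)[:,::-1]; print(nm,len(p),hsv[(y0+y1)//2-8,x0+15],p.min(0),p.max(0))
    w=(pix2w('wrist',p,.058,s)[:,:2]*1000).astype(np.float32); print(cv2.minEnclosingCircle(w),w.mean(0),cv2.minAreaRect(w))
    # slot: dark pixels inside circle
    c,rad=cv2.minEnclosingCircle(w)
    g=np.argwhere(mm[y0:y1,x0:x1]==0)[:,::-1]+[x0,y0]; wg=pix2w('wrist',g,.058,s)[:,:2]*1000
    wg=wg[np.linalg.norm(wg-c,axis=1)<18]; v=wg-wg.mean(0); e=np.linalg.eigh(v.T@v)[1][:,1]; print('slot',len(wg),wg.mean(0),e,np.arctan2(e[1],e[0]))
d=cv2.inRange(im,(0,0,0),(40,40,40)); d[:,:325]=0;d[:80]=0;d[250:]=0
n,l,t,c=cv2.connectedComponentsWithStats(d); i=1+np.argmax(t[1:,4]); p=np.argwhere(l==i)[:,::-1]
print(t[i],cv2.minAreaRect((pix2w('wrist',p,.036,s)[:,:2]*1000).astype(np.float32)))
plan([.54,-.29,.404],2.9,2)
E
```

```text
L 1788 [ 20 193  90] [475 108] [525 159]
((566.9673461914062, 100.37805938720703), 26.61126136779785) [565.28754 101.37486] ((567.7554931640625, 100.39151000976562), (47.878150939941406, 49.21208190917969), 64.63509368896484)
slot 100 [567.3568929  101.02050772] [-0.92013513  0.391601  ] 2.7392217383624193
R 1076 [ 20 199 132] [306 183] [346 230]
((544.4942016601562, -83.44844055175781), 27.61550521850586) [547.76984 -84.47248] ((548.28955078125, -83.4690170288086), (45.04521179199219, 48.38903045654297), 36.916778564453125)
slot 231 [544.54720203 -82.70414708] [-0.90769895  0.419622  ] 2.7085638108235313
[  325    82   153   168 12245] ((560.5684204101562, -0.463348388671875), (146.50035095214844, 146.63758850097656), 85.31151580810547)
call 1 [-0.409, -0.417, 0.003, -0.001, 0.0, -0.285]
call 2 [-0.342, -0.473, 0.003, 0.0, 0.0, -0.285]
```

play_rows([
  [-0.41,-0.417,0,0,0,-0.285],
  [-0.41,-0.417,0,0,0,-0.285],
])

```text
time: 3.7
ee_pos: [0.5203, -0.206, 0.4051]
eef_rot: [0.19, 0.982, -0.001, 0.0]
ft_force: [1.6, -1.1, 0.1]
width: 0.0866
grip_force: 0.0
```

play_rows([
  [-0.342,-0.473,0,0,0,-0.285],
  [-0.342,-0.473,0,0,0,-0.285],
  [-0.342,-0.473,0,0,0,-0.285],
  [-0.342,-0.473,0,0,0,-0.285],
])

```text
time: 4.1
ee_pos: [0.5408, -0.29, 0.4042]
eef_rot: [0.12, 0.993, 0.0, -0.0]
ft_force: [-0.3, 0.5, -0.0]
width: 0.087
grip_force: 0.0
```

```bash
python3 - <<'E'
from look import *
im,s=look('w1.png')
hsv=cv2.cvtColor(im,cv2.COLOR_BGR2HSV); m=cv2.inRange(hsv,(100,150,40),(130,255,255))
n,l,t,c=cv2.connectedComponentsWithStats(m)
for i in range(1,n):
    if t[i][4]>100:
        p=np.argwhere(l==i)[:,::-1]
        print('blue',t[i],cv2.minAreaRect((pix2w('wrist',p,.140,s)[:,:2]*1000).astype(np.float32)))
E
```

```text
4.1 [ 0.54076985 -0.29000814  0.40420677] 2.9002880831542917 [ 0.82  0.35 -0.52  1.47  0.18  1.36  1.62]
orange [461  95  32  41 689] ((518.858642578125, -73.70297241210938), (20.67251205444336, 38.76057815551758), 63.81582260131836)
orange [450 134  22  36 280] ((551.1519775390625, -93.94136047363281), (16.8551082611084, 35.86691665649414), 63.993553161621094)
orange [476 140  18  15 132] ((553.2354736328125, -65.63228607177734), (17.91672134399414, 11.221229553222656), 61.71120071411133)
key_handle 0.73 3388 [236  72] [283 181] [ 473.  -285.3] [array([ 475.4, -284.4]), array([34.7, 78.3]), np.float64(76.2)]
slot_right 0.66 22409 [416  48] [559 222] [542.3 -69.8] [array([547. , -67.6]), array([147.6, 159.3]), np.float64(84.6)]
stand 0.91 2839 [221  85] [297 161] [ 473.7 -286.1] [array([ 475.2, -287.9]), array([71.2, 72.1]), np.float64(79.3)]
jig 0.69 22191 [416  48] [559 221] [548.8 -52.5] [array([554.3, -51. ]), array([160.3, 172. ]), np.float64(85.1)]
blue [ 241   73   29  109 2550] ((474.86163330078125, -286.739990234375), (18.491933822631836, 77.88226318359375), 79.37994384765625)
blue [111 242  57  34 904] ((553.8504638671875, -407.2835693359375), (21.12160873413086, 47.43843078613281), 3.1478796005249023)
```

View pics/w1.png

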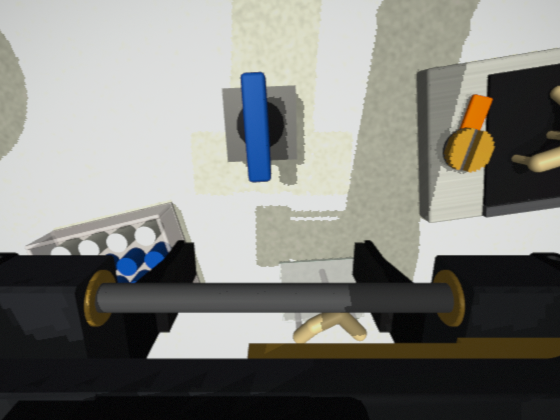

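```bash
python3 - <<'E'
from h import *
plan([.475,-.287,.335],2.956,1)
plan([.475,-.287,.2915],2.956,1,([.475,-.287,.335],2.956))
E
```

```text
call 1 [0.43, -0.096, 0.468, -0.001, 0.001, -0.099]
call 1 [0.0, 0.0, 0.29, 0.0, 0.0, 0.0]
```

play_rows([
  [0.43,-0.096,0.468,0,0,-0.106],
  [0.43,-0.096,0.468,0,0,-0.106],
  [0.43,-0.096,0.468,0,0,-0.106],
  [0.43,-0.096,0.468,0,0,-0.106],
])

```text
time: 4.8
ee_pos: [0.4743, -0.2877, 0.3345]
eef_rot: [0.092, 0.996, -0.0, -0.0]
ft_force: [0.6, 0.4, -0.2]
width: 0.0869
grip_force: 0.0
```

play_rows([
  [0,0,0.15,0,0,0],
  [0,0,0.29,0,0,0],
  [0,0,0.29,0,0,0],
  [0,0,0.29,0,0,0],
])

```text
time: 5.2
ee_pos: [0.4761, -0.2878, 0.2925]
eef_rot: [0.091, 0.996, -0.0, 0.001]
ft_force: [-0.2, -0.5, 0.9]
width: 0.0868
grip_force: 0.0
```

play_rows([
  [0,0,0,0,0,0],
  [0,0,0,0,0,0],
  [0,0,0,0,0,0],
  [0,0,0,0,0,0],
  [0,0,0,0,0,0],
], fingers=-1, squeeze=50)

```text
time: 5.7
ee_pos: [0.4749, -0.288, 0.2912]
eef_rot: [0.091, 0.996, -0.0, 0.0]
ft_force: [-0.2, 0.6, -0.8]
width: 0.0549
grip_force: 0.0
```

play_rows([
  [0,0,0,0,0,0],
  [0,0,0,0,0,0],
  [0,0,0,0,0,0],
])

```text
time: 6.0
ee_pos: [0.4748, -0.2879, 0.291]
eef_rot: [0.091, 0.996, 0.0, -0.0]
ft_force: [-0.3, 0.2, 0.3]
width: 0.0305
grip_force: 0.0
```

play_rows([
  [0,0,0,0,0,0],
  [0,0,0,0,0,0],
  [0,0,0,0,0,0],
  [0,0,0,0,0,0],
  [0,0,0,0,0,0],
])

```text
time: 6.5
ee_pos: [0.4749, -0.2879, 0.291]
eef_rot: [0.091, 0.996, 0.0, 0.0]
ft_force: [0.5, 1.1, -0.0]
width: 0.0175
grip_force: 50.0
```

play_rows([
  [0,0,-0.2,0,0,0],
  [0,0,-0.45,0,0,0],
  [0,0,-0.75,0,0,0],
  [0,0,-0.9,0,0,0],
  [0,0,-0.9,0,0,0],
])

```text
time: 7.0
ee_pos: [0.4754, -0.288, 0.4296]
eef_rot: [0.091, 0.996, -0.001, 0.003]
ft_force: [0.5, -0.4, -1.8]
width: 0.0175
grip_force: 50.0
```

```bash
python3 - <<'E'
from h import *
s=st(); print(s)
# go over between: yaw of tool 2.74 ; first left of? plan to hover near right screw
plan([.547,-.084,.425],2.71,2)
E
```

```text
{'time': 7.0, 'joint_positions': array([ 0.92609028,  0.20646967, -0.53308782,  1.58956686,  0.10778556,
        1.36901837,  1.76909868]), 'joint_vel': array([-0.00321554,  0.03975346,  0.00637521,  0.07856611,  0.0075837 ,
       -0.05280686, -0.00686421]), 'joint_torque': array([ 3.60404737e-01, -5.13413429e+01, -3.56922090e+00, -4.08077931e+01,
       -3.34375317e-02,  9.30601079e-01,  1.12238748e-01]), 'ee_pos': array([ 0.47542106, -0.28795472,  0.42964229]), 'eef_rot': array([ 0.09135224,  0.99581445, -0.00144482,  0.00250301]), 'ft_force': array([ 0.51476027, -0.36743201, -1.80205892]), 'torque': array([ 0.09644445, -0.13328884,  0.02474202]), 'grip_force': 49.98383246362209, 'width': 0.017456755638813548}
call 1 [-0.111, 0.712, 0.014, -0.004, 0.01, 0.237]
call 2 [-0.022, 0.72, 0.015, 0.0, 0.0, 0.237]
```

play_rows([
  [-0.111,0.712,0,0,0,0.237],
  [-0.111,0.712,0,0,0,0.237],
  [-0.111,0.712,0,0,0,0.237],
])

```text
time: 7.3
ee_pos: [0.5121, -0.1793, 0.4251]
eef_rot: [0.149, 0.989, 0.001, -0.0]
ft_force: [0.0, 0.3, -1.2]
width: 0.0173
grip_force: 50.0
```

play_rows([
  [-0.022,0.72,0,0,0,0.237],
  [-0.022,0.72,0,0,0,0.237],
  [-0.022,0.72,0,0,0,0.237],
  [-0.022,0.72,0,0,0,0.237],
  [-0.022,0.72,0,0,0,0.237],
])

```text
time: 7.8
ee_pos: [0.5461, -0.0853, 0.4251]
eef_rot: [0.214, 0.977, -0.0, -0.001]
ft_force: [0.7, -0.5, -1.8]
width: 0.0174
grip_force: 50.0
```

```bash
python3 - <<'E'
from look import *
im,s=look('w2.png')
E
```

```text
7.8 [ 0.54613658 -0.08527235  0.42505169] 2.7098283328863566 [ 0.64  0.22 -0.65  1.6   0.14  1.37  1.11]
orange [265 138  19  33 533] ((518.0707397460938, -72.174072265625), (19.47943687438965, 36.24046325683594), 62.93008041381836)
orange [422 145  22  33 519] ((599.1017456054688, 85.26091003417969), (20.334625244140625, 35.91010284423828), 65.72881317138672)
orange [256 171  15  22 126] ((540.8572387695312, -96.87017059326172), (15.892071723937988, 24.614484786987305), 64.36062622070312)
orange [278 170  15  23 135] ((550.9053955078125, -73.74637603759766), (16.10862922668457, 25.610137939453125), 65.48065185546875)
key_handle 0.85 5362 [241 193] [307 342] [ 589.4 -105.7] [array([ 604.9, -112.3]), array([ 58.2, 151.2]), np.float64(65.4)]
slot_right 0.64 1378 [254 138] [292 195] [532.1 -80.1] [array([528. , -79.2]), array([42.4, 62. ]), np.float64(67.0)]
stand 0.79 5411 [ 41 158] [143 236] [ 475.2 -273.9] [array([ 476.8, -274.3]), array([100.4,  72.4]), np.float64(78.9)]
jig 0.71 29551 [225  43] [467 240] [551.   18.7] [array([559.3,   9.7]), array([257.6, 172.5]), np.float64(84.7)]
```

View pics/w2.png

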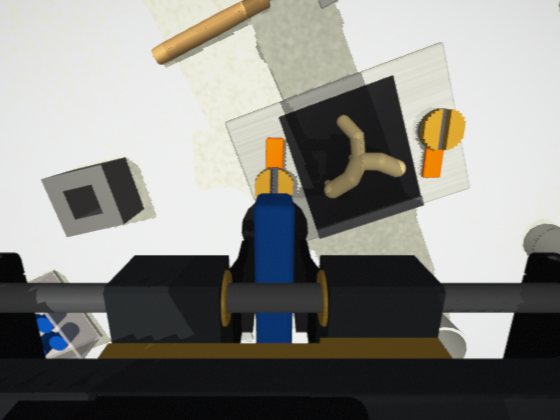

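```bash
python3 - <<'E'
from h import *
s=st(); print(s['ee_pos'],yaw(s['eef_rot']))
plan([.5497,-.0875,.348],2.69,1)
E
```

```text
[ 0.54623327 -0.08494298  0.42599488] 2.70900221404903
call 1 [-0.028, -0.006, 0.52, -0.0, 0.0, 0.036]
```

play_rows([
  [-0.028,-0.006,0.26,0,0,0.036],
  [-0.028,-0.006,0.45,0,0,0.036],
  [-0.028,-0.006,0.52,0,0,0.036],
  [-0.028,-0.006,0.52,0,0,0.036],
  [-0.028,-0.006,0.52,0,0,0.036],
])

```text
time: 8.6
ee_pos: [0.5502, -0.0866, 0.3494]
eef_rot: [0.223, 0.975, 0.0, 0.001]
ft_force: [0.8, -0.3, -2.1]
width: 0.0178
grip_force: 50.0
```

```bash
python3 - <<'E'
from h import *
s=st(); print(s['ee_pos'],yaw(s['eef_rot']),s['ft_force'])
plan([.5497,-.0875,.334],2.69,1)
im=save('scene','s1.png')
c=vision.calibration('scene')
q=cv2.projectPoints(np.array([[.5497,-.0875,.06]]),np.ravel(c['rvec']),np.ravel(c['tvec']),np.array([[c['fx'],0,c['cx']],[0,c['fy'],c['cy']],[0,0,1]]),None)[0].ravel(); print(q)
x,y=q.astype(int); x0=max(x-70,0);y0=max(y-60,0)
cv2.imwrite('pics/s1c.png',cv2.resize(im[y0:y0+110,x0:x0+140],None,fx=5,fy=5,interpolation=cv2.INTER_CUBIC))
E
```

```text
[ 0.55024807 -0.08658458  0.34940775] 2.6916127601679753 [ 0.79127303 -0.25007402 -2.08638487]
call 1 [0.001, -0.007, 0.103, 0.001, 0.003, 0.003]
[209.67024628 207.29933766]
```

View pics/s1c.png

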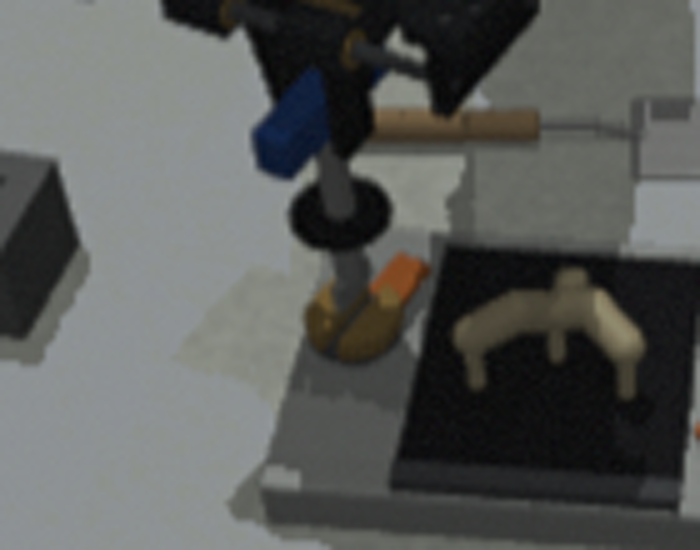

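play_rows([
  [0,-0.005,0.04,0,0,0],
  [0,-0.005,0.08,0,0,0],
  [0,-0.005,0.1,0,0,0],
  [0,-0.005,0.12,0,0,0],
  [0,-0.005,0.12,0,0,0],
])

```text
time: 9.15
ee_pos: [0.5494, -0.0872, 0.3296]
eef_rot: [0.223, 0.975, -0.0, -0.0]
ft_force: [0.0, 0.5, -2.2]
width: 0.0175
grip_force: 50.0
```

play_rows([
  [0,0,-0.007,0,0,0.2],
  [0,0,-0.007,0,0,0.4],
  [0,0,-0.007,0,0,0.6],
  [0,0,-0.007,0,0,0.8],
  [0,0,-0.007,0,0,1],
])

```text
time: 9.65
ee_pos: [0.5494, -0.0873, 0.3311]
eef_rot: [0.47, 0.883, -0.0, -0.0]
ft_force: [-1.3, -0.3, -1.3]
width: 0.0175
grip_force: 50.0
```

```bash
python3 - <<'E'
from h import *
s=st(); print(s['ee_pos'],yaw(s['eef_rot']),s['ft_force'],s['torque'],s['joint_positions'])
E
```

```text
[ 0.5494338  -0.0873194   0.33114342] 2.163886716388854 [-1.32730989 -0.32640308 -1.33736872] [-0.15331095  0.1871273   0.18623009] [ 0.55878867  0.28726198 -0.5642244   1.7158988   0.16456421  1.18629741
  0.54410353]
```

play_rows([
  [0,0,0,0,0,0.2],
  [0,0,0,0,0,0.4],
  [0,0,0,0,0,0.6],
  [0,0,0,0,0,0.8],
  [0,0,0,0,0,1],
])

```text
time: 10.15
ee_pos: [0.5495, -0.0871, 0.3312]
eef_rot: [0.682, 0.731, -0.0, -0.0]
ft_force: [-0.2, 0.7, -2.7]
width: 0.0176
grip_force: 50.0
```

play_rows([
  [0,0,0,0,0,0.1],
  [0,0,0,0,0,0.2],
  [0,0,0,0,0,0.3],
  [0,0,0,0,0,0.35],
  [0,0,0,0,0,0.35],
])

```text
time: 10.65
ee_pos: [0.5496, -0.0871, 0.3311]
eef_rot: [0.745, 0.667, 0.0, 0.0]
ft_force: [-0.3, 0.7, -2.0]
width: 0.0175
grip_force: 50.0
```

```bash
python3 - <<'E'
from h import *
s=st(); print(s['ee_pos'],yaw(s['eef_rot']),s['ft_force'],s['torque'],s['width'])
E
```

```text
[ 0.54959872 -0.0870695   0.33112761] 1.4615305338615978 [-0.27203594  0.66471915 -1.96702911] [ 0.10913245 -0.12128142  0.07028351] 0.01753490002052058
```

Not at the stop yet; go on in small steps.

play_rows([
  [0,0,0,0,0,0.08],
  [0,0,0,0,0,0.16],
  [0,0,0,0,0,0.2],
  [0,0,0,0,0,0.2],
])

```text
time: 11.05
ee_pos: [0.5496, -0.0871, 0.3312]
eef_rot: [0.778, 0.628, 0.0, 0.0]
ft_force: [-0.1, 0.6, -2.5]
width: 0.0176
grip_force: 50.0
```

```bash
python3 - <<'E'
from h import *
s=st(); print(s['ee_pos'],yaw(s['eef_rot']),s['ft_force'],s['torque'],s['width'])
E
```

```text
[ 0.54960454 -0.08713126  0.33115144] 1.3572850001012111 [-0.12394874  0.57067535 -2.48583369] [ 0.20443735 -0.15701221  0.10942276] 0.01756929717723624
```

play_rows([
  [0,0,0,0,0,0.07],
  [0,0,0,0,0,0.14],
  [0,0,0,0,0,0.14],
])

```text
time: 11.35
ee_pos: [0.5496, -0.087, 0.3312]
eef_rot: [0.801, 0.599, 0.0, 0.0]
ft_force: [0.3, 0.4, -2.2]
width: 0.0175
grip_force: 50.2
```

```bash
python3 - <<'E'
from h import *
s=st(); print(s['ee_pos'],yaw(s['eef_rot']),s['ft_force'],s['torque'],s['width'])
E
```

```text
[ 0.54961791 -0.08702168  0.33118339] 1.28469764466867 [ 0.29938677  0.43330801 -2.20832309] [ 0.18901973 -0.24039007  0.58756911] 0.017478003971199325
```

play_rows([
  [0,0,0,0,0,-0.12],
  [0,0,0,0,0,-0.23],
  [0,0,-0.1,0,0,-0.23],
  [0,0,-0.3,0,0,-0.23],
  [0,0,-0.55,0,0,-0.23],
])

```text
time: 11.85
ee_pos: [0.5491, -0.0874, 0.4146]
eef_rot: [0.764, 0.645, -0.001, -0.001]
ft_force: [1.1, -0.5, -1.1]
width: 0.0175
grip_force: 50.0
```

```bash
python3 - <<'E'
from h import *
s=st(); print(s['ee_pos'],yaw(s['eef_rot']),s['ft_force'],s['torque'],s['width'])
plan([.5663,.1003,.415],2.72,3,([.5496,-.087,.4137],yaw(s['eef_rot'])))
E
```

```text
[ 0.54909396 -0.08739807  0.41460092] 1.4026670562203716 [ 1.14744737 -0.53182931 -1.07141513] [-0.00868225 -0.20792779  0.04055292] 0.017475976287685432
call 1 [0.417, -0.033, -0.003, 0.0, 0.0, -0.839]
call 2 [0.391, 0.147, -0.003, 0.0, 0.0, -0.839]
call 3 [0.291, 0.299, -0.003, 0.0, 0.0, -0.839]
```

play_rows([
  [0.417,-0.033,0,0,0,-0.84],
  [0.417,-0.033,0,0,0,-0.84],
  [0.417,-0.033,0,0,0,-0.84],
  [0.417,-0.033,0,0,0,-0.84],
])

```text
time: 12.25
ee_pos: [0.555, -0.0244, 0.4148]
eef_rot: [0.604, 0.797, 0.0, 0.0]
ft_force: [0.5, -0.6, -1.2]
width: 0.0177
grip_force: 50.0
```

play_rows([
  [0.391,0.147,0,0,0,-0.84],
  [0.391,0.147,0,0,0,-0.84],
  [0.391,0.147,0,0,0,-0.84],
  [0.391,0.147,0,0,0,-0.84],
  [0.391,0.147,0,0,0,-0.84],
])

```text
time: 12.75
ee_pos: [0.5606, 0.0367, 0.4139]
eef_rot: [0.42, 0.908, -0.0, 0.0]
ft_force: [-0.2, -0.5, -1.9]
width: 0.0175
grip_force: 50.0
```

```bash
python3 - <<'E'
from look import *
im,s=look('w3.png')
plan([.5663,.1003,.415],2.72,1)
plan([.5663,.1003,.349],2.72,1,([.5663,.1003,.415],2.72))
E
```

```text
12.75 [0.5606108  0.03667331 0.413919  ] 2.274643622964554 [ 0.4   0.25 -0.64  1.59  0.15  1.35  0.44]
orange [316 122  22  17 173] ((564.9404907226562, 117.79322814941406), (16.32086944580078, 21.066789627075195), 65.95286560058594)
orange [302 135  42  55 793] ((591.9404907226562, 89.89353942871094), (42.03182601928711, 52.59528350830078), 61.629268646240234)
orange [204 219  31  30 473] ((550.5420532226562, -50.21647644042969), (34.43869400024414, 20.352252960205078), 87.84441375732422)
key_handle 0.89 5275 [241 193] [306 342] [587.8   4.2] [array([597.9,  -9.3]), array([ 54.9, 145. ]), np.float64(38.7)]
slot_left 0.63 2034 [296 121] [342 189] [573.7  97.2] [array([579.6,  97. ]), array([43.9, 72.3]), np.float64(73.8)]
slot_right 0.68 887 [179 219] [233 254] [545.  -59.3] [array([546.7, -61.9]), array([69.3, 28.6]), np.float64(74.7)]
stand 0.9 2491 [ 36 279] [107 357] [ 486.6 -265.4] [array([ 481.2, -257.3]), array([115.5,  69. ]), np.float64(80.7)]
jig 0.85 23325 [134  64] [382 266] [543.2  32.3] [array([558.9,   6.6]), array([249.3, 171.5]), np.float64(84.5)]
call 1 [0.293, 0.303, -0.009, -0.0, 0.0, -0.838]
call 1 [0.0, 0.0, 0.44, 0.0, 0.0, 0.0]
```

View pics/w3.png

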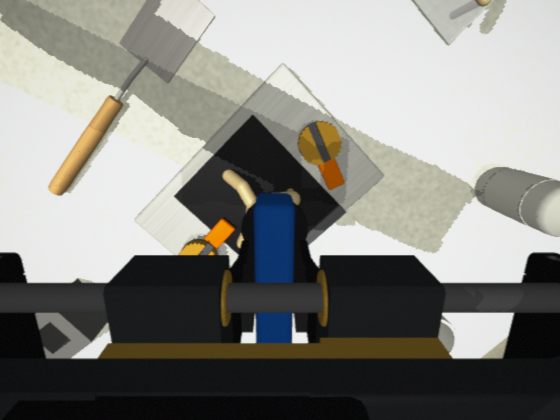

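play_rows([
  [0.293,0.303,0,0,0,-0.845],
  [0.293,0.303,0,0,0,-0.845],
  [0.293,0.303,0,0,0,-0.845],
  [0.293,0.303,0,0,0,-0.845],
  [0.293,0.303,0,0,0,-0.845],
])

```text
time: 13.55
ee_pos: [0.5663, 0.1001, 0.4135]
eef_rot: [0.209, 0.978, -0.0, -0.0]
ft_force: [-0.0, 0.1, -2.0]
width: 0.0178
grip_force: 50.0
```

play_rows([
  [0,0,0.2,0,0,0],
  [0,0,0.36,0,0,0],
  [0,0,0.43,0,0,0],
  [0,0,0.43,0,0,0],
])

```text
time: 13.95
ee_pos: [0.5659, 0.1, 0.348]
eef_rot: [0.208, 0.978, -0.0, -0.001]
ft_force: [0.9, 1.4, -2.2]
width: 0.0174
grip_force: 50.0
```

```bash
python3 - <<'E'
from h import *
s=st(); print(s['ee_pos'],yaw(s['eef_rot']),s['ft_force'])
plan([.5663,.1003,.331],2.72,1)
E
```

```text
[0.56594646 0.09999753 0.34795654] 2.722642877997524 [ 0.89234816  1.39008765 -2.22764876]
call 1 [-0.002, 0.003, 0.113, -0.003, -0.004, 0.005]
```

play_rows([
  [0,0.002,0.04,0,0,0],
  [0,0.002,0.075,0,0,0],
  [0,0.002,0.1,0,0,0],
  [0,0.002,0.112,0,0,0],
  [0,0.002,0.112,0,0,0],
])

```text
time: 14.45
ee_pos: [0.5663, 0.1009, 0.3322]
eef_rot: [0.207, 0.978, -0.0, -0.0]
ft_force: [1.0, -0.1, -2.5]
width: 0.0175
grip_force: 50.0
```

play_rows([
  [0,0,0,0,0,0.2],
  [0,0,0,0,0,0.4],
  [0,0,0,0,0,0.6],
  [0,0,0,0,0,0.8],
  [0,0,0,0,0,1],
])

```text
time: 14.95
ee_pos: [0.5664, 0.1012, 0.3326]
eef_rot: [0.454, 0.891, 0.0, 0.0]
ft_force: [1.1, 0.7, -2.8]
width: 0.0174
grip_force: 50.0
```

```bash
python3 - <<'E'
from h import *
s=st(); print(s['ee_pos'],yaw(s['eef_rot']),s['ft_force'],s['torque'],s['width'])
E
```

```text
[0.56637209 0.10115219 0.33255306] 2.1981579501508834 [ 1.13734481  0.71954157 -2.83142522] [ 0.25159767 -0.25892896  0.15583341] 0.017371647870377545
```

play_rows([
  [0,0,0,0,0,0.2],
  [0,0,0,0,0,0.4],
  [0,0,0,0,0,0.6],
  [0,0,0,0,0,0.8],
  [0,0,0,0,0,1],
])

```text
time: 15.45
ee_pos: [0.5664, 0.1013, 0.3326]
eef_rot: [0.669, 0.743, 0.0, 0.0]
ft_force: [1.8, 0.3, -3.2]
width: 0.0176
grip_force: 50.0
```

play_rows([
  [0,0,0,0,0,0.1],
  [0,0,0,0,0,0.2],
  [0,0,0,0,0,0.3],
  [0,0,0,0,0,0.4],
  [0,0,0,0,0,0.4],
])

```text
time: 15.95
ee_pos: [0.5665, 0.1013, 0.3326]
eef_rot: [0.742, 0.67, 0.0, 0.0]
ft_force: [1.4, 0.0, -2.5]
width: 0.0177
grip_force: 50.0
```

```bash
python3 - <<'E'
from h import *
s=st(); print(s['ee_pos'],yaw(s['eef_rot']),s['ft_force'],s['torque'],s['width'])
E
```

```text
[0.5664578  0.10130035 0.33257179] 1.4686489341995665 [ 1.37656712  0.04538262 -2.47414631] [ 0.31456246 -0.46530233  0.07389187] 0.017687395120314916
```

play_rows([
  [0,0,0,0,0,0.08],
  [0,0,0,0,0,0.16],
  [0,0,0,0,0,0.24],
  [0,0,0,0,0,0.28],
  [0,0,0,0,0,0.28],
])

```text
time: 16.45
ee_pos: [0.5664, 0.1012, 0.3326]
eef_rot: [0.789, 0.615, 0.0, 0.0]
ft_force: [2.3, 1.7, -2.3]
width: 0.0174
grip_force: 50.1
```

```bash
python3 - <<'E'
from h import *
s=st(); print(s['ee_pos'],yaw(s['eef_rot']),s['ft_force'],s['torque'],s['width'])
E
```

```text
[0.56644012 0.10122271 0.33255374] 1.3238373008698954 [ 2.29875262  1.65366582 -2.31577215] [ 0.39669876 -0.67153338  0.24606974] 0.01741495814944324
```

play_rows([
  [0,0,0,0,0,0.04],
  [0,0,0,0,0,0.08],
  [0,0,0,0,0,0.08],
])

```text
time: 16.75
ee_pos: [0.5664, 0.1011, 0.3325]
eef_rot: [0.802, 0.597, 0.0, 0.0]
ft_force: [2.6, 1.3, -1.4]
width: 0.0177
grip_force: 50.2
```

```bash
python3 - <<'E'
from h import *
s=st(); print(s['ee_pos'],yaw(s['eef_rot']),s['ft_force'],s['torque'],s['width'])
E
```

```text
[0.56639997 0.10111262 0.33251164] 1.2802653327481657 [ 2.58506788  1.31476268 -1.39859673] [ 0.51994893 -0.76155599  0.52439066] 0.017654424115115572
```

play_rows([
  [0,0,0,0,0,-0.12],
  [0,0,0,0,0,-0.23],
  [0,0,-0.1,0,0,-0.23],
  [0,0,-0.3,0,0,-0.23],
  [0,0,-0.6,0,0,-0.23],
])

```text
time: 17.25
ee_pos: [0.5656, 0.1002, 0.4221]
eef_rot: [0.765, 0.644, -0.002, -0.001]
ft_force: [1.7, -0.5, -2.3]
width: 0.0175
grip_force: 50.0
```

```bash
python3 - <<'E'
from h import *
s=st(); print(s['ee_pos'],yaw(s['eef_rot']),s['ft_force'],s['torque'],s['width'])
plan([.475,-.2878,.43],1.9,4)
E
```

```text
[0.56556676 0.10024141 0.42211308] 1.398571684163268 [ 1.65050719 -0.54948832 -2.27861696] [-0.01189628 -0.17299419 -0.04339629] 0.017500341609538988
call 1 [-0.663, -0.038, -0.012, -0.009, 0.003, -0.239]
call 2 [-0.653, -0.12, -0.013, 0.0, 0.0, -0.239]
call 3 [-0.633, -0.201, -0.013, 0.0, 0.0, -0.239]
call 4 [-0.603, -0.279, -0.013, 0.0, 0.0, -0.239]
```

play_rows([
  [-0.663,-0.038,0,0,0,-0.24],
  [-0.663,-0.038,0,0,0,-0.24],
  [-0.663,-0.038,0,0,0,-0.24],
])

```text
time: 17.55
ee_pos: [0.5428, -0.0039, 0.4234]
eef_rot: [0.727, 0.687, -0.002, 0.001]
ft_force: [1.2, -0.1, -2.1]
width: 0.0175
grip_force: 50.0
```

play_rows([
  [-0.653,-0.12,0,0,0,-0.24],
  [-0.653,-0.12,0,0,0,-0.24],
  [-0.653,-0.12,0,0,0,-0.24],
])

```text
time: 17.85
ee_pos: [0.5197, -0.1007, 0.423]
eef_rot: [0.682, 0.731, -0.002, 0.001]
ft_force: [1.3, -0.1, -2.4]
width: 0.0177
grip_force: 50.0
```

play_rows([
  [-0.633,-0.201,0,0,0,-0.24],
  [-0.633,-0.201,0,0,0,-0.24],
  [-0.633,-0.201,0,0,0,-0.24],
  [-0.633,-0.201,0,0,0,-0.24],
  [-0.633,-0.201,0,0,0,-0.24],
])

```text
time: 18.35
ee_pos: [0.4994, -0.1892, 0.4228]
eef_rot: [0.63, 0.776, 0.0, -0.0]
ft_force: [-0.0, 0.4, -2.4]
width: 0.0174
grip_force: 50.0
```

```bash
python3 - <<'E'
from look import *
im,s=look('w4.png')
t=save('top','t2.png')
cv2.imwrite('pics/t2c.png',cv2.resize(t[170:320,240:470],None,fx=3.4,fy=3.4,interpolation=cv2.INTER_CUBIC))
plan([.475,-.2878,.43],1.9,1)
E
```

```text
18.35 [ 0.4994323  -0.18924288  0.42282258] 1.7776945374362996 [ 0.6   0.14 -0.36  1.66  0.05  1.35  0.44]
orange [ 321   44   44   74 1211] ((552.9954833984375, -68.16316223144531), (67.17906951904297, 43.561771392822266), 87.22755432128906)
orange [324 102  14  17  94] ((544.7984619140625, -99.6102066040039), (16.560592651367188, 11.391633033752441), 57.33234786987305)
key_handle 0.96 5307 [241 193] [307 342] [ 508.5 -234.5] [array([ 512.7, -251.5]), array([ 57.7, 150.1]), np.float64(11.9)]
slot_right 0.62 2268 [321  44] [365 122] [548.7 -77.4] [array([549.4, -73.4]), array([72.9, 43.9]), np.float64(86.7)]
stand 0.66 1163 [207 210] [242 264] [ 459.5 -259.3] [array([ 461.3, -260.2]), array([63. , 33.5]), np.float64(79.1)]
jig 0.62 21370 [256   0] [461 148] [558.3 -48.8] [array([554.3, -40.5]), array([157.6, 173.8]), np.float64(85.1)]
call 1 [-0.606, -0.294, -0.051, -0.0, 0.0, -0.232]
```

View pics/t2c.png

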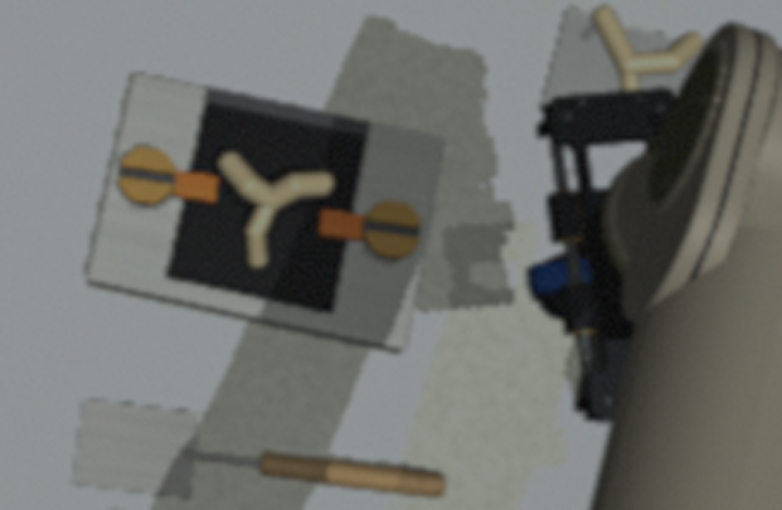

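View pics/w4.png

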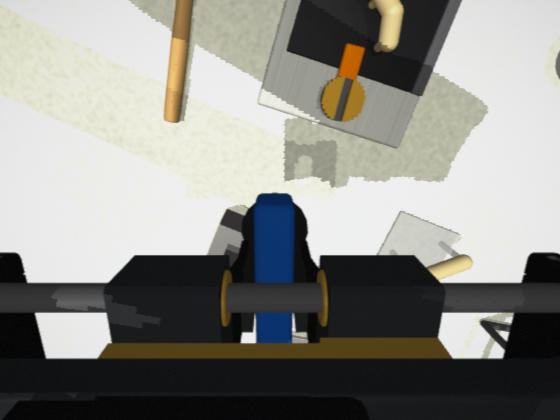

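```bash
python3 - <<'E'
from h import *
plan([.4749,-.2879,.425],2.956,3)
E
```

```text
call 1 [-0.202, -0.098, -0.006, -0.0, 0.0, -0.75]
call 2 [-0.149, -0.168, -0.006, 0.0, 0.0, -0.75]
call 3 [-0.074, -0.212, -0.006, 0.0, 0.0, -0.75]
```

play_rows([
  [-0.202,-0.098,0,0,0,-0.75],
  [-0.202,-0.098,0,0,0,-0.75],
  [-0.202,-0.098,0,0,0,-0.75],
])

```text
time: 19.0
ee_pos: [0.4908, -0.2238, 0.4222]
eef_rot: [0.465, 0.885, -0.0, -0.0]
ft_force: [0.7, 0.7, -2.5]
width: 0.0173
grip_force: 50.0
```

play_rows([
  [-0.149,-0.168,0,0,0,-0.75],
  [-0.149,-0.168,0,0,0,-0.75],
  [-0.149,-0.168,0,0,0,-0.75],
])

```text
time: 19.3
ee_pos: [0.4826, -0.2565, 0.4222]
eef_rot: [0.283, 0.959, -0.0, -0.0]
ft_force: [-0.1, 0.7, -1.9]
width: 0.0179
grip_force: 50.0
```

play_rows([
  [-0.074,-0.212,0,0,0,-0.75],
  [-0.074,-0.212,0,0,0,-0.75],
  [-0.074,-0.212,0,0,0,-0.75],
  [-0.074,-0.212,0,0,0,-0.75],
  [-0.074,-0.212,0,0,0,-0.75],
])

```text
time: 19.8
ee_pos: [0.4749, -0.2881, 0.4223]
eef_rot: [0.094, 0.996, 0.0, 0.0]
ft_force: [-0.9, -0.9, -2.8]
width: 0.0175
grip_force: 50.0
```

```bash
python3 - <<'E'
from h import *
s=st(); print(s['ee_pos'],yaw(s['eef_rot']))
plan([.4749,-.2879,.34],2.956,1)
E
```

```text
[ 0.47493411 -0.28811081  0.42231743] 2.9533740218322815
call 1 [0.001, 0.001, 0.549, 0.0, 0.0, -0.005]
```

play_rows([
  [0,0,0.2,0,0,0],
  [0,0,0.4,0,0,0],
  [0,0,0.55,0,0,0],
  [0,0,0.62,0,0,0],
  [0,0,0.62,0,0,0],
])

```text
time: 20.3
ee_pos: [0.4746, -0.2881, 0.3282]
eef_rot: [0.093, 0.996, 0.0, -0.001]
ft_force: [0.1, 0.1, -2.1]
width: 0.0174
grip_force: 50.0
```

play_rows([
  [0,0,0.08,0,0,0],
  [0,0,0.16,0,0,0],
  [0,0,0.22,0,0,0],
  [0,0,0.24,0,0,0],
  [0,0,0.24,0,0,0],
])

```text
time: 20.8
ee_pos: [0.4748, -0.2883, 0.2928]
eef_rot: [0.093, 0.996, 0.0, -0.0]
ft_force: [0.9, -0.3, -1.7]
width: 0.0176
grip_force: 50.0
```

play_rows([
  [0,0,0.006,0,0,0],
  [0,0,0.01,0,0,0],
  [0,0,0.01,0,0,0],
])

```text
time: 21.1
ee_pos: [0.4749, -0.2884, 0.2921]
eef_rot: [0.093, 0.996, -0.0, 0.0]
ft_force: [0.0, 0.5, -1.4]
width: 0.0175
grip_force: 50.0
```

play_rows([
  [0,0,0,0,0,0],
  [0,0,0,0,0,0],
  [0,0,0,0,0,0],
  [0,0,0,0,0,0],
  [0,0,0,0,0,0],
], fingers=1)

```text
time: 21.6
ee_pos: [0.4749, -0.2883, 0.2919]
eef_rot: [0.093, 0.996, -0.0, 0.0]
ft_force: [-1.1, -0.1, 0.2]
width: 0.0499
grip_force: 0.0
```

play_rows([
  [0,0,0,0,0,0],
  [0,0,0,0,0,0],
  [0,0,0,0,0,0],
  [0,0,0,0,0,0],
  [0,0,0,0,0,0],
])

```text
time: 22.1
ee_pos: [0.4748, -0.2883, 0.2918]
eef_rot: [0.093, 0.996, -0.0, 0.0]
ft_force: [0.8, 0.2, -0.8]
width: 0.0849
grip_force: 0.0
```

play_rows([
  [0,0,-0.2,0,0,0],
  [0,0,-0.45,0,0,0],
  [0,0,-0.75,0,0,0],
  [0,0,-0.75,0,0,0],
])

```text
time: 22.5
ee_pos: [0.4759, -0.2885, 0.4106]
eef_rot: [0.093, 0.996, -0.002, 0.004]
ft_force: [-0.1, 0.0, 0.2]
width: 0.0867
grip_force: 0.0
```

play_rows([
  [-0.45,0,0,0,0,0],
  [-0.45,0,0,0,0,0],
  [-0.45,0,0,0,0,0],
  [-0.45,0,0,0,0,0],
])

```text
time: 22.9
ee_pos: [0.5412, -0.3007, 0.4036]
eef_rot: [0.092, 0.996, 0.0, -0.0]
ft_force: [0.0, 0.0, -0.5]
width: 0.0872
grip_force: 0.0
```

```bash
python3 - <<'E'
from look import *
im,s=look('w5.png')
hsv=cv2.cvtColor(im,cv2.COLOR_BGR2HSV); m=cv2.inRange(hsv,(100,150,40),(130,255,255))
n,l,t,c=cv2.connectedComponentsWithStats(m)
for i in range(1,n):
    if t[i][4]>300:
        p=np.argwhere(l==i)[:,::-1]
        print('blue',t[i],cv2.minAreaRect((pix2w('wrist',p,.140,s)[:,:2]*1000).astype(np.float32)))
E
```

```text
22.9 [ 0.54118175 -0.30068835  0.40362745] 2.9564155314247786 [ 0.73  0.35 -0.37  1.46  0.13  1.36  1.73]
orange [484 138  13  17 135] ((540.8079223632812, -73.18136596679688), (12.570920944213867, 16.52864646911621), 80.11868286132812)
orange [497 140  30  29 525] ((551.695068359375, -49.79045486450195), (29.199960708618164, 29.72310447692871), 2.0323545932769775)
key_handle 0.7 3415 [250  68] [297 178] [ 473.  -287.8] [array([ 474.9, -288.2]), array([34.5, 78.4]), np.float64(79.4)]
slot_left 0.34 2226 [453 137] [525 180] [547.7 -84.8] [array([551. , -81.4]), array([72.3, 43.5]), np.float64(79.4)]
slot_right 0.74 2299 [453 137] [526 180] [547.8 -84.5] [array([551. , -81.1]), array([73.4, 43.5]), np.float64(79.4)]
stand 0.96 2807 [238  83] [311 157] [ 473.3 -286.7] [array([ 474.7, -287.6]), array([70.2, 69.1]), np.float64(78.3)]
jig 0.93 20481 [425  64] [559 228] [549.5 -58.4] [array([553.9, -53. ]), array([155.7, 172. ]), np.float64(84.8)]
blue [ 262   69   25  109 2554] ((474.93389892578125, -287.8592529296875), (17.870973587036133, 76.96875762939453), 79.40465545654297)
blue [  75  235   98   31 1236] ((554.0984497070312, -428.19866943359375), (80.83429718017578, 22.28879737854004), 89.7419662475586)
blue [115 262  39  21 440] ((572.0512084960938, -425.58221435546875), (16.378292083740234, 34.48031997680664), 0.29603075981140137)
```

View pics/w5.png

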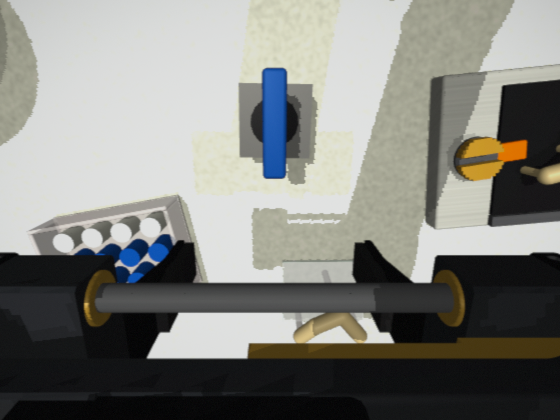

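The key hangs upright in the stand at (275,122), where it started, and the gripper is clear of it. The right claw at (512,150) lies over the plate.

```bash
python3 -c "
from bench import job
print(job.close_job())"
```

```text
the job is handed in; nothing more can be done
None
```

Both clamp screws were turned clockwise until the stop was felt, both orange claws lie over the print plate, the key is back upright in its stand and released, and the job was handed in at about 23 s of the 66 s allowed.

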